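# Stir the charge in a bench solder pot

## Robot

A 7-joint arm with a two-finger parallel gripper is mounted at the origin on the work surface. World frame = base frame: x ahead of the robot, y to its left, z up, the work surface at z = 0. Lengths are in m, angles in rad, forces in N, time in s.
With the tool pointing down it reaches from about 0.4 to 0.925 m from the base axis. Payload 4.1 kg.
Tool frame: the origin (TCP) lies on the centre line of the jaws, within the pads' length; the fingertips stand ahead of it and the grasp point (between the pads) lies 8 mm behind it (ctrl.finger_overhang is the z of the fingertips in the tool frame, in m); z points along the fingers, y is the line along which they close (so a half turn about z gives the same grasp; the last joint's range is limited). The gripper opens to 85 mm and grips with 20 to 120 N. Pads are 22 mm wide; open, the fingers measure 114 mm over their backs; the gripper's body (76 mm by 85 mm) begins 54 mm behind the grasp point. The pads swing forward as they close: fully open they stand 13 mm farther back than shut.
Start: joints at [-1.383, 0.398, 0.045, 1.537, -0.019, 1.207, -0.051], TCP at [0.184, 0.623, 0.242] pointing down, gripper open.
Joint ranges: [-2.82, 2.82], [-0.49, 2.23], [-1.37, 1.46], [0, 2.46], [-1.36, 4.5], [0.23, 2], [-2.94, 2.94]. Speed limits (rad/s): [2.57, 2.57, 3.14, 3.14, 3.14, 3.14, 3.14].

## Interface

Orientations are given as a unit quaternion [x, y, z, w].
In Python, from station import ctrl, vision gives the robot as it stands.
- The arm moves only by the tool play_rows, never from a script. Its argument "targets" is one flat list of numbers, 4 for each row, row after row: the shift along the world's x, y, z scaled (see below), then the turn about the world's z scaled (see below). A call has 1 to 20 rows; each row is the pose to reach, as a shift and turn from the pose commanded when the call began; what a row does not reach only later rows make up. The controller multiplies each number of a shift by 0.25 m and each number of a turn by 90 degrees. A row lasts 1/12 s, in which the tool goes at most 41.7 mm and 7.16 degrees, less where a joint would pass 70% of its speed; a pose out of reach is approached as far as the arm can. A call with a number of a shift or a turn outside -1 to 1 is refused whole. A call with a gripper value outside its range is refused whole. "grip" is the closure, from -1 (fully open) to 1 (shut), set as the call begins (left out, the last holds). The fingers move at their own pace and stop on an object; "squeeze" is the grip in N (left out, the last holds). Time passes only in rows, so rows that repeat a pose let the fingers close. It gives the time, the measured TCP pose, the force, the opening and the grip force at its end, in the units of the state.
- ctrl.get_state(): the state, without advancing time (a new reading comes with each control period).
- vision.grab_frame(name): name is "scene" or "top" or "wrist"; returns the picture (400x640x3 uint8, red, green, blue); there is no depth.
- vision.camera_model(name): a dict with "fx", "fy", "cx", "cy" (pixels), "R" (3x3) and "t" (3): a world point X has camera coordinates R X + t; the wrist camera has in their place "tool_from_camera" (4x4, takes a point from camera to tool coordinates, whose origin is the TCP and whose axes are the flange's). Camera axes: x right, y down, z forward; pixel columns grow to the right and rows downward; lengths in m; the calibration is good to about 2 mm. A picture is of the moment at which its call begins: read the wrist's pose just before it. camera_model takes no time and is no camera call.
- ctrl.job_done(): hands the job in; it is judged then, once.
The state is a dict: "clock": time; "joint_pos": joint angles; "qd": joint speeds; "joint_torque": joint torques, N m; "tool_pos": TCP position; "tcp_rot": TCP orientation; "contact_force": force on the tool from outside, world axes, zero at the start; "wrist_torque": the same for the moment, N m; "opening": finger opening in m; "grasp_force": force on a finger pad.
Only numpy, scipy, OpenCV 4.12 (cv2) and the standard library are available. Lean on these libraries where they do the work, as an engineer would, in place of code of your own. Each camera call takes 0.05 s, during which the arm holds its last target. There are 200 camera calls.

## Task

The cold solder pot has been charged with tin balls on one side and alloy slugs on the other. Take the plain rod stirrer from the rack, hold its foot down near the pot's floor and stir round the pot in several full turns until there are balls as well as slugs on both the left and the right side of the pot, keeping every pellet in the pot. Then hang the stirrer back in a free slot of the rack, and leave the skimmer, the solder spool and the fan as they are.

Things in the scene. Friction and masses are not known exactly. Their poses are not given: they have to be found in the camera images.
- pot: The cold bench solder pot, fixed: grey sheet-metal box 210 long (x) x 150 wide (y) x 80 mm high, dark round steel crucible open at the top. Origin under the middle of the box; x from its front (control panel, -x face) to its back, y to its left side, z up.
- pot_floor (a point): Centre of the crucible's flat inner floor, 25 mm behind the box's middle and 38 mm above the bench. Axes as the pot. The crucible is 96 mm wide inside at the floor, 102 mm at the rim; the rim is 50 mm above this point. The front-to-back line through this point divides the pot into its left (y > 0) and right (y < 0) side.
- stirrer: The stirrer: a plain round steel rod, 10 mm diameter, under a turned wooden handle; 192 mm long, about 0.11 kg. Origin at its foot, z up along the rod. A steel collar (26 mm across, 6 mm thick) under the handle rests on the rack. It hangs upright in one end slot of the rack (either end); the skimmer hangs in the other.
- stirrer_grip (a point): Centre of the stirrer's handle (22 mm diameter, 86 mm long); the underside of the collar is 51 mm below this point, the foot 151 mm below.
- stirrer_foot (a point): Lower tip of the stirrer's rod: a round end, 10 mm diameter.
- rack: Tool rack of bare bent sheet steel, fixed: base plate 110 x 190 mm with a black liner, an upright plate at either end, open front and back, and a horizontal slotted top plate 4 mm thick, 115 mm above the bench. Origin under its middle; x from its open front to its back, y to its left along the top plate, z up.
- rack_seat (a point): On the top face of the rack's slotted plate, in the middle slot, which is empty. Axes as the rack. Three slots, 18 mm wide, centred at y = -55, 0 and +55 mm; each is open at the plate's front edge (x = -35 mm) and closed at x = +13 mm. A tool hangs with its rod in a slot and its collar on the plate, rod centre anywhere from x = -25 to +8 mm.
- skimmer_grip (a point): Centre of the skimmer's wooden handle: same handle, collar and length as the stirrer, but its foot is a flat perforated blade 50 mm wide. To be left hanging.
- spool: Spool of solder wire, standing on its flange, 60 mm diameter, 46 mm high; origin at the centre of its underside. To be left alone.
- fan: Black cooling fan lying flat, 80 x 80 x 25 mm; origin at the centre of its underside. To be left alone.
- ball1_c (a point): Centre of a tin ball, 16 mm diameter, 16 g, in the crucible; at the start the five balls lie on the pot's left side.
- slug1_c (a point): Centre of a tin-alloy slug, a short cylinder 16 mm diameter, 14 mm high, 20 g, same metal as the balls; at the start the five slugs stand on the pot's right side.
- ball2_c (a point): Centre of a tin ball, 16 mm diameter, 16 g, in the crucible; at the start the five balls lie on the pot's left side.
- slug2_c (a point): Centre of a tin-alloy slug, a short cylinder 16 mm diameter, 14 mm high, 20 g, same metal as the balls; at the start the five slugs stand on the pot's right side.
- ball3_c (a point): Centre of a tin ball, 16 mm diameter, 16 g, in the crucible; at the start the five balls lie on the pot's left side.
- slug3_c (a point): Centre of a tin-alloy slug, a short cylinder 16 mm diameter, 14 mm high, 20 g, same metal as the balls; at the start the five slugs stand on the pot's right side.
- ball4_c (a point): Centre of a tin ball, 16 mm diameter, 16 g, in the crucible; at the start the five balls lie on the pot's left side.
- slug4_c (a point): Centre of a tin-alloy slug, a short cylinder 16 mm diameter, 14 mm high, 20 g, same metal as the balls; at the start the five slugs stand on the pot's right side.
- ball5_c (a point): Centre of a tin ball, 16 mm diameter, 16 g, in the crucible; at the start the five balls lie on the pot's left side.
- slug5_c (a point): Centre of a tin-alloy slug, a short cylinder 16 mm diameter, 14 mm high, 20 g, same metal as the balls; at the start the five slugs stand on the pot's right side.
There are look-alikes about, which are no part of the job. Leave any green look-alike of the stirrer alone. What is shaped like the rack but white is not meant.

How it is judged:
By the outcome, as a careful person would: the job done as asked, in the order asked, and still so for the second after the job is handed in, with the robot touching nothing.
It also fails if it takes over 72 s, if anything falls off the work surface, if the arm or the gripper's body presses on something with over 40 N, if the wrist force passes 120 N, or if a joint passes its speed limit or range.

## Working session

There is one attempt and no reset: what is moved stays moved. The work goes in short steps, Python scripts to look and compute and a tool call to move; the robot and the scene stay as the last step left them, time stands still between calls to the robot, and variables do not carry over. Pictures are saved under pics/ and viewed, at most 13 in all, crops included, and the job is handed in when it is done.

Besides the shell and the picture viewer there is one more tool, called as a command line: name --argument value ..., lists and objects as JSON in quotes. play_rows: Moves the arm, as the interface text tells. Its arguments: {"type":"object","properties":{"targets":{"type":"array","items":{"type":"number","minimum":-1,"maximum":1}},"grip":{"type":"number"},"squeeze":{"type":"number"}},"required":["targets"]}

```bash
mkdir -p pics; cat > h.py <<'E'
import numpy as np, cv2
from station import ctrl, vision
def save(cam,name,crop=None,scale=1):
    im=vision.grab_frame(cam); cv2.imwrite('pics/raw_'+name,im[:,:,::-1])
    return im
def crop(raw,name,x0,y0,x1,y1,s):
    im=cv2.imread('pics/raw_'+raw)[y0:y1,x0:x1]; cv2.imwrite('pics/'+name,cv2.resize(im,None,fx=s,fy=s,interpolation=cv2.INTER_CUBIC))
def ray(cam,u,v):
    m=vision.camera_model(cam);R=np.array(m['R']);t=np.array(m['t'])
    d=R.T@np.array([(u-m['cx'])/m['fx'],(v-m['cy'])/m['fy'],1]);return -R.T@t,d
def at_z(cam,u,v,z):
    o,d=ray(cam,u,v);return o+d*(z-o[2])/d[2]
def proj(cam,X):
    m=vision.camera_model(cam);c=np.array(m['R'])@np.array(X)+np.array(m['t']);return [m['fx']*c[0]/c[2]+m['cx'],m['fy']*c[1]/c[2]+m['cy']]
E
python3 - <<'E'
from h import *
a=save('scene','scene1.png');b=save('top','top1.png')
cv2.imwrite('pics/a.png',a[:,:,::-1]);cv2.imwrite('pics/b.png',b[:,:,::-1])
for c in('scene','top'):
    print(c,ray(c,320,200))
s=ctrl.get_state();print(s['tcp_rot'],s['tool_pos'],s['opening'],s['clock'],ctrl.finger_overhang)
E
```

```text
scene (array([1.1783859 , 0.14017862, 0.63616364]), array([-0.73361448, -0.15762906, -0.66119062]))
top (array([0.5203624 , 0.03147432, 1.16956671]), array([ 0.10221671, -0.02746202, -0.99443816]))
[ 1.42843309e-01  9.89744941e-01 -8.57596221e-04 -7.20839403e-05] [0.18367154 0.62294478 0.24139508] 0.08542631837795323 0.1 0.011
```

View pics/a.png

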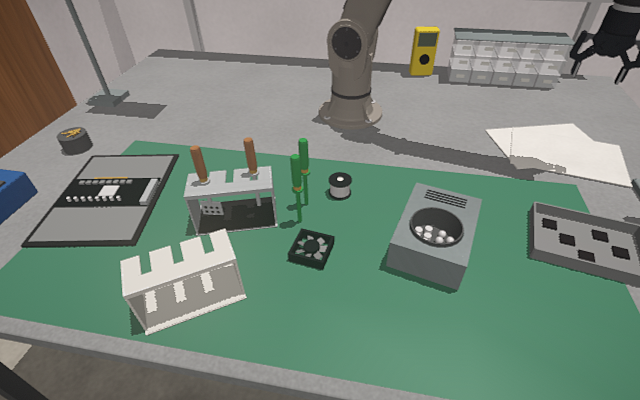

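View pics/b.png

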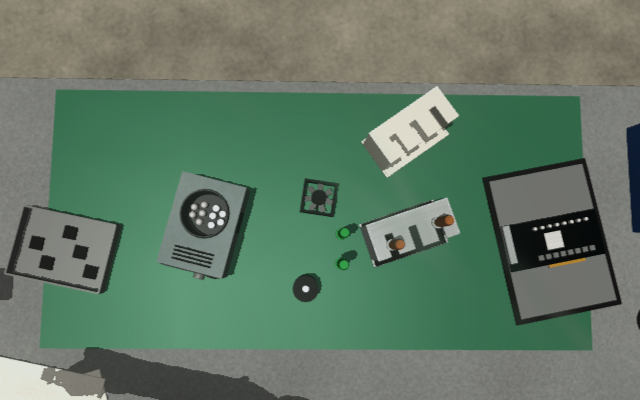

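The two views show these candidates:
- Brown handles in the grey rack: scene (200,165), with the perforated blade at (212,208) below it, so this is the skimmer. The other is scene (251,157), top (398,243), which looks like the plain rod.
- Green look-alikes: scene (297,185) and (304,155).
- The white rack at scene (180,280) isn't the one meant.

I'll check the choice in one close crop.

```bash
python3 - <<'E'
from h import *
crop('scene1.png','x1.png',170,130,320,240,5)
t=cv2.imread('pics/raw_top1.png')
A=cv2.resize(t[190:275,340:470],None,fx=6,fy=6,interpolation=cv2.INTER_CUBIC);cv2.imwrite('pics/x2.png',A)
B=cv2.resize(t[165:290,150:265],None,fx=4.7,fy=4.7,interpolation=cv2.INTER_CUBIC);cv2.imwrite('pics/x3.png',B)
E
```

```text
(no output)
```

View pics/x1.png

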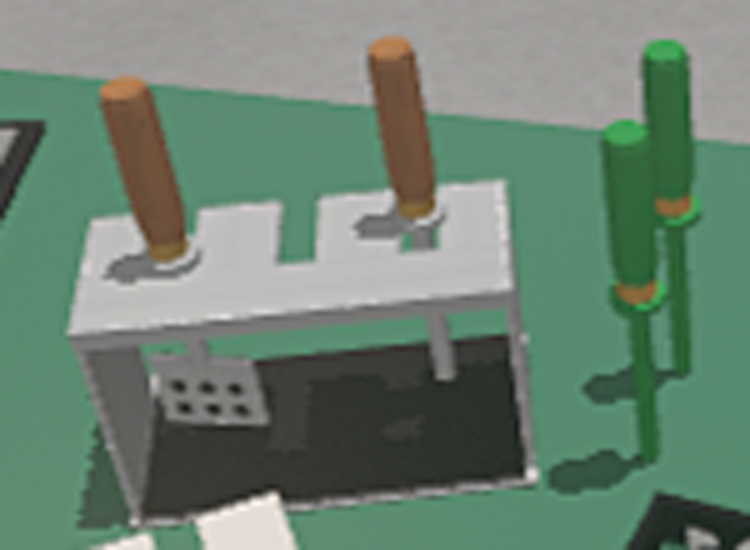

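View pics/x2.png

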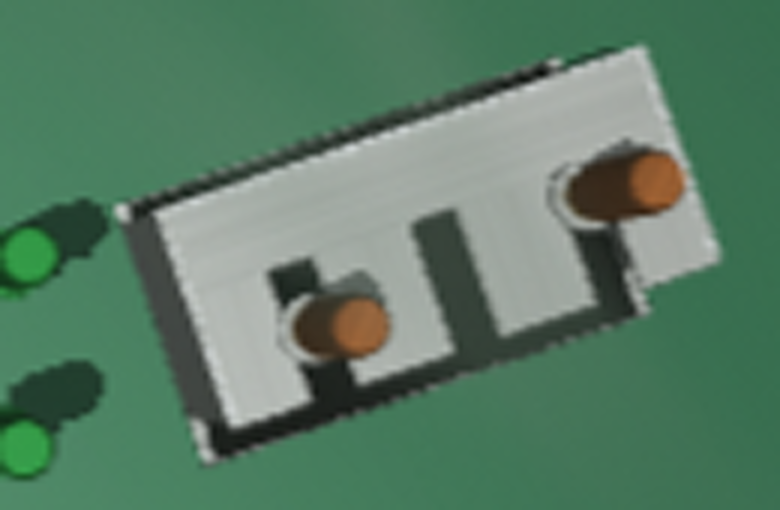

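View pics/x3.png

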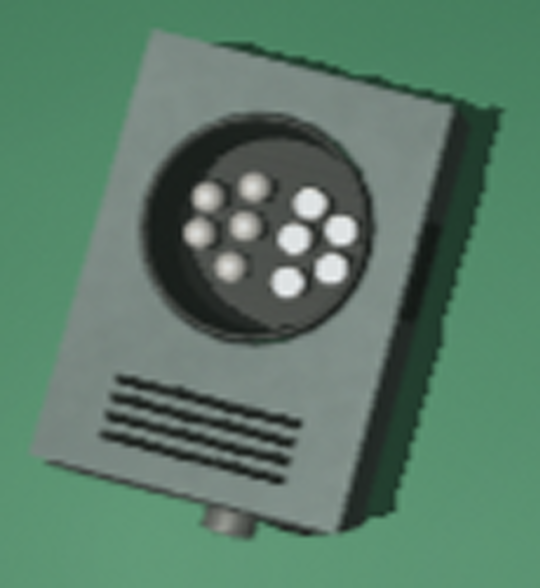

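The crop confirms it. The plain rod is the brown handle at scene (251,157), top (398,243). The skimmer, at scene (200,165), shows its perforated blade, and the rack's slots open toward the robot. Next I'll turn the pixels into positions.

```bash
python3 - <<'E'
from h import *
np.set_printoptions(precision=4,suppress=True)
T=lambda x,y,z,s,x0,y0:at_z('top',x/s+x0,y/s+y0,z)
rk=lambda x,y,z:T(x,y,z,6,340,190)
c=[rk(*p,.115) for p in[(155,210),(645,45),(720,260),(230,430)]]
print('rack',*c,'len',[np.linalg.norm(c[i]-c[i-1]) for i in range(4)],'centre',sum(c)/4)
d=(c[0]-c[1])+(c[3]-c[2]);print('rack yaw',np.degrees(np.arctan2(-d[0],d[1])))
print('slot mid ends',rk(435,215,.115),rk(475,345,.115))
print('stir top',rk(360,327,.209),'collar',rk(322,330,.121)); print('skim top',rk(657,182,.209))
pt=lambda x,y,z:T(x,y,z,4.7,150,165)
b=[pt(*p,.08) for p in[(155,30),(455,105),(340,530),(32,455)]]
print('pot',*b,'len',[np.linalg.norm(b[i]-b[i-1]) for i in range(4)],'c',sum(b)/4)
d=(b[0]-b[3])+(b[1]-b[2]);print('yaw',np.degrees(np.arctan2(d[1],d[0])))
e=[pt(*p,.088) for p in[(140,228),(375,228),(257,112),(257,345)]];print('rim',*e,sum(e)/4)
u=d[:2]/np.linalg.norm(d[:2]);print('floor pred',sum(b)[:2]/4+.025*u)
# scene checks
S=lambda x,y,z:at_z('scene',x/5+170,y/5+130,z)
print('scene stir top',S(390,48,.209),'collar',S(418,218,.121),'foot',S(443,378,.015))
print('scene rack corners',S(70,332,.115),S(515,290,.115),S(503,183,.115),S(92,220,.115))
s=ctrl.get_state();R=cv2.Rodrigues;q=s['tcp_rot']
from scipy.spatial.transform import Rotation as Ro
print(Ro.from_quat(q).as_matrix())
print(vision.camera_model('wrist'))
E
```

```text
rack [ 0.575  -0.0979  0.115 ] [ 0.6371 -0.2779  0.115 ] [ 0.5587 -0.3037  0.115 ] [ 0.496  -0.1248  0.115 ] len [np.float64(0.08347589630379369), np.float64(0.19037510493498536), np.float64(0.08252099258224804), np.float64(0.18961074301284322)] centre [ 0.5667 -0.2011  0.115 ]
rack yaw 19.16851392683615
slot mid ends [ 0.5741 -0.1999  0.115 ] [ 0.5272 -0.2138  0.115 ]
stir top [ 0.5322 -0.154   0.209 ] collar [ 0.5321 -0.1572  0.121 ]
skim top [ 0.581  -0.2534  0.209 ]
pot [0.6943 0.3117 0.08  ] [0.6594 0.1669 0.08  ] [0.4572 0.2164 0.08  ] [0.4911 0.3621 0.08  ] len [np.float64(0.20938063767832987), np.float64(0.148900797370276), np.float64(0.20826207249939585), np.float64(0.1496007977573071)] c [0.5755 0.2643 0.08  ]
yaw -13.842217693213975
rim [0.5982 0.3133 0.088 ] [0.5993 0.2024 0.088 ] [0.6541 0.2599 0.088 ] [0.5435 0.2564 0.088 ] [0.5988 0.258  0.088 ]
floor pred [0.5998 0.2583]
scene stir top [ 0.5406 -0.1499  0.209 ] collar [ 0.5439 -0.149   0.121 ] foot [ 0.5362 -0.1538  0.015 ]
scene rack corners [ 0.6393 -0.2738  0.115 ] [ 0.5789 -0.0934  0.115 ] [ 0.5037 -0.1216  0.115 ] [ 0.5638 -0.3003  0.115 ]
[[-0.9592  0.2828 -0.0004]
 [ 0.2828  0.9592 -0.0017]
 [-0.0001 -0.0017 -1.    ]]
{'fx': 327.66490849509705, 'fy': 327.66490849509705, 'cx': 311.9774857754227, 'cy': 199.27856867436637, 'tool_from_camera': array([[ 0.0014, -0.9621, -0.2727,  0.0692],
       [ 1.    ,  0.0014,  0.0005,  0.0004],
       [-0.0001, -0.2727,  0.9621, -0.1322],
       [ 0.    ,  0.    ,  0.    ,  1.    ]])}
```

play_rows --targets '[0.2,-0.2,0.3,-0.1,0.4,-0.5,0.3,-0.2,0.6,-0.8,0.3,-0.3,0.8,-1,0.3,-0.36,0.8,-1,0.3,-0.44,0.8,-1,0.3,-0.52,0.8,-1,0.3,-0.6,0.8,-1,0.3,-0.6]' --grip -1

```text
clock: 0.77
tool_pos: [0.3819, 0.3749, 0.3168]
tcp_rot: [0.579, 0.816, -0.0, -0.0]
contact_force: [1.3, 0.4, 1.3]
opening: 0.0857
grasp_force: 0.0
```

play_rows --targets '[0.1,-0.15,0,0,0.2,-0.3,0,0,0.3,-0.45,0,0,0.4,-0.6,0,0,0.5,-0.8,0,0,0.52,-1,0,0,0.52,-1,0,0,0.52,-1,0,0]'

```text
clock: 1.43
tool_pos: [0.5127, 0.1168, 0.3171]
tcp_rot: [0.582, 0.813, -0.001, 0.002]
contact_force: [0.2, -1.1, 1.4]
opening: 0.0853
grasp_force: 0.0
```

play_rows --targets '[0,-0.15,0,0,0,-0.3,0,0,0,-0.45,0,0,0,-0.6,0,0,0,-0.8,0,0,0,-1,0,0,0,-1,0,0,0,-1,0,0]'

```text
clock: 2.1
tool_pos: [0.5097, -0.129, 0.317]
tcp_rot: [0.581, 0.814, -0.001, 0.001]
contact_force: [-0.1, 0.0, 0.4]
opening: 0.0856
grasp_force: 0.0
```

play_rows --targets '[0.05,-0.05,0,0,0.1,-0.09,0,0,0.1,-0.09,0,0,0.1,-0.09,0,0]'

```text
clock: 2.43
tool_pos: [0.5362, -0.1445, 0.3162]
tcp_rot: [0.576, 0.817, -0.0, -0.001]
contact_force: [-0.3, 1.0, 0.1]
opening: 0.0856
grasp_force: 0.0
```

```bash
cat >> h.py <<'E'
from scipy.spatial.transform import Rotation as Ro
def wproj(X,s):
    m=vision.camera_model('wrist');T=np.array(m['tool_from_camera'])
    p=Ro.from_quat(s['tcp_rot']).inv().apply(np.array(X)-s['tool_pos']);c=T[:3,:3].T@(p-T[:3,3])
    return np.array([m['fx']*c[0]/c[2]+m['cx'],m['fy']*c[1]/c[2]+m['cy']])
def wat(u,v,z,s):
    m=vision.camera_model('wrist');T=np.array(m['tool_from_camera']);R=Ro.from_quat(s['tcp_rot'])
    o=R.apply(T[:3,3])+s['tool_pos'];d=R.apply(T[:3,:3]@np.array([(u-m['cx'])/m['fx'],(v-m['cy'])/m['fy'],1]));return o+d*(z-o[2])/d[2]
E
python3 - <<'E'
from h import *
s=ctrl.get_state();w=save('wrist','w1.png');cv2.imwrite('pics/w1.png',w[:,:,::-1])
import json;json.dump({k:list(map(float,s[k])) for k in('tool_pos','tcp_rot')},open('w1.json','w'))
print(s['tool_pos'],s['joint_pos'],wproj([.536,-.152,.209],s),wproj([.562,-.202,.115],s))
E
```

```text
[ 0.53622224 -0.14447997  0.31622558] [-0.43168801  0.22861977  0.74389501  1.67473711 -0.15965499  1.30212771
  0.68429466] [308.25057872 210.28134178] [316.53534636 232.86754897]
```

View pics/w1.png

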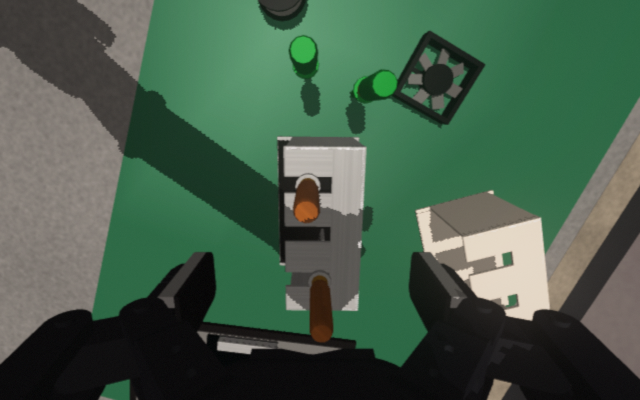

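The wrist view shows the stirrer's handle top at (307,212), against a prediction of (308,210). The empty middle slot runs along row 234 and closes at column 330. The grasp estimate holds.

```bash
python3 - <<'E'
from h import *
import json;s=json.load(open('w1.json'))
print(wat(307,212,.209,s),wat(330,234,.115,s),wat(287,234,.115,s))
g=ctrl.get_state();R=Ro.from_quat(g['tcp_rot']).as_matrix();print(g['tool_pos'],np.degrees(np.arctan2(R[1,1],R[0,1])))
E
```

```text
[ 0.53555859 -0.15362931  0.209     ] [ 0.57626516 -0.19828547  0.115     ] [ 0.53213705 -0.21411877  0.115     ]
[ 0.53589974 -0.14418002  0.31626534] 19.646816860544313
```

play_rows --targets '[0,-0.036,0,0,0,-0.036,-0.05,0,0,-0.036,-0.15,0,0,-0.036,-0.25,0,0,-0.036,-0.25,0]'

```text
clock: 2.9
tool_pos: [0.5328, -0.1531, 0.2501]
tcp_rot: [0.576, 0.817, -0.002, -0.004]
contact_force: [-0.4, 1.9, -0.2]
opening: 0.0852
grasp_force: 0.0
```

play_rows --targets '[0.006,0,-0.1,0,0.006,0,-0.2,0,0.006,0,-0.3,0,0.006,0,-0.34,0,0.006,0,-0.34,0,0.006,0,-0.34,0]'

```text
clock: 3.4
tool_pos: [0.5382, -0.1548, 0.1704]
tcp_rot: [0.577, 0.817, 0.0, 0.0]
contact_force: [-0.1, -0.3, 0.1]
opening: 0.0853
grasp_force: 0.0
```

play_rows --targets '[0,0,0,0,0,0,0,0,0,0,0,0,0,0,0,0,0,0,0,0,0,0,0,0,0,0,0,0,0,0,0,0,0,0,0,0,0,0,0,0]' --grip 1 --squeeze 80

```text
clock: 4.23
tool_pos: [0.5379, -0.1548, 0.1698]
tcp_rot: [0.577, 0.817, 0.0, 0.0]
contact_force: [-1.0, 1.1, 6.1]
opening: 0.0203
grasp_force: 78.0
```

play_rows --targets '[0,0,0.04,0,0,0,0.1,0,0,0,0.18,0,0,0,0.28,0,0,0,0.38,0,0,0,0.48,0,0,0,0.58,0,0,0,0.68,0,0,0,0.78,0,0,0,0.86,0,0,0,0.9,0,0,0,0.9,0]'

```text
clock: 5.23
tool_pos: [0.5385, -0.1551, 0.3965]
tcp_rot: [0.577, 0.817, 0.001, 0.002]
contact_force: [1.3, 0.6, -1.6]
opening: 0.0204
grasp_force: 77.8
```

```bash
python3 - <<'E'
from h import *
a=save('scene','s2.png');b=save('top','t2.png');s=ctrl.get_state();p=s['tool_pos'];print(p,s['contact_force'],s['wrist_torque'])
print(Ro.from_quat(s['tcp_rot']).as_matrix()[:,2])
f=p-np.array([0,0,.155]);u,v=map(int,proj('scene',f));print(u,v)
x0,y0=max(u-60,0),max(v-90,0);crop('s2.png','s2.png',x0,y0,x0+120,y0+120,5);print(x0,y0)
E
```

```text
[ 0.53723888 -0.15445515  0.393375  ] [-0.96294916  0.28615846 -2.09539394] [-0.0544407  -0.01328812 -0.07374609]
[-1.26259248e-03  3.06648490e-04 -9.99999156e-01]
244 126
184 36
```

View pics/s2.png

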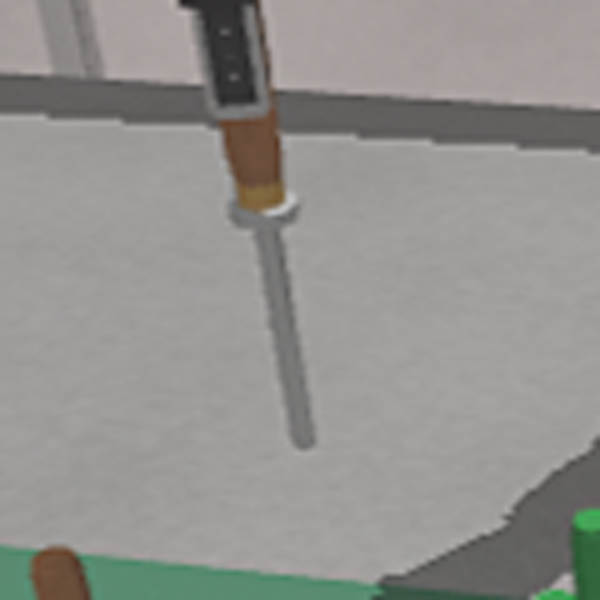

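The stirrer hangs straight in the jaws, with its foot at scene (245,125) against a prediction of (244,126). Next I'll find the free entry point and carry it over to the pot.

```bash
python3 - <<'E'
from h import *
np.set_printoptions(precision=3,suppress=True)
C=np.array([.599,.258]);th=np.radians(-13.9);ux=np.array([np.cos(th),np.sin(th)]);uy=np.array([-ux[1],ux[0]])
for n,p in dict(b=[(208,195),(253,187),(198,233),(246,226),(229,267)],s=[(311,203),(294,238),(341,230),(331,268),(287,282)],e=[(300,157),(255,320)]).items():
    for u,v in p:
        w=at_z('top',u/4.7+150,v/4.7+165,.052)[:2]-C; print(n,w*1e3,'pot',1e3*np.array([w@ux,w@uy]),1e3*np.hypot(*w))
s=ctrl.get_state();print(s['tool_pos'],(C-s['tool_pos'][:2])/.25)
E
```

```text
b [18.329 32.118] pot [10.076 35.58 ] 36.97957493682634
b [22.478 10.285] pot [19.349 15.384] 24.719508610716822
b [-0.368 36.361] pot [-9.092 35.207] 36.362388619994775
b [ 3.285 13.092] pot [ 0.043 13.498] 13.497788682161847
b [-16.861  20.721] pot [-21.346  16.064] 26.714938084016737
s [ 14.883 -18.276] pot [ 18.837 -14.166] 23.56943597032548
s [ -2.378 -10.486] pot [  0.211 -10.75 ] 10.751932403145187
s [  1.761 -33.297] pot [  9.708 -31.899] 33.34396453383879
s [-16.896 -28.94 ] pot [ -9.449 -32.151] 33.51112643384924
s [-23.93  -7.72] pot [-21.375 -13.243] 25.144378294970956
e [ 37.494 -12.237] pot [39.336 -2.872] 39.44053358096392
e [-42.583   7.261] pot [-43.08   -3.182] 43.197629461111
[ 0.537 -0.154  0.393] [0.247 1.65 ]
```

play_rows --targets '[0.02,0.05,0.0,0,0.05,0.16,0,0,0.08,0.3,0,0,0.1,0.44,0,0,0.13,0.58,0,0,0.16,0.7,0,0,0.19,0.84,0,0,0.22,0.95,0,0,0.24,1,0,0,0.24,1,0,0]'

```text
clock: 6.17
tool_pos: [0.5976, 0.1015, 0.3917]
tcp_rot: [0.573, 0.819, -0.001, -0.002]
contact_force: [-1.0, 0.1, -0.7]
opening: 0.0201
grasp_force: 77.9
```

play_rows --targets '[0.02,0.08,0,0,0.06,0.22,0,0,0.1,0.36,0,0,0.13,0.5,0,0,0.145,0.58,-0.05,0,0.145,0.59,-0.15,0,0.145,0.59,-0.26,0,0.145,0.59,-0.36,0,0.145,0.59,-0.42,0,0.145,0.59,-0.44,0,0.145,0.59,-0.44,0]'

```text
clock: 7.08
tool_pos: [0.6328, 0.2408, 0.2818]
tcp_rot: [0.578, 0.816, -0.002, -0.001]
contact_force: [-0.2, 0.0, 0.0]
opening: 0.0204
grasp_force: 78.1
```

```bash
python3 - <<'E'
from h import *
s=ctrl.get_state();p=s['tool_pos'];print(p,(np.array([.634,.249,.199])-p)/.25,s['contact_force'])
w=save('wrist','w3.png');save('top','t3.png')
E
```

```text
[0.63279326 0.24082531 0.28184337] [ 0.00482696  0.03269876 -0.33137347] [-0.15429379  0.04014242  0.04097363]
```

play_rows --targets '[0.005,0.033,-0.05,0,0.005,0.033,-0.12,0,0.005,0.033,-0.19,0,0.005,0.033,-0.25,0,0.005,0.033,-0.29,0,0.005,0.033,-0.32,0,0.005,0.033,-0.33,0,0.005,0.033,-0.33,0]'

```text
clock: 7.85
tool_pos: [0.6352, 0.2513, 0.2017]
tcp_rot: [0.577, 0.817, -0.0, 0.0]
contact_force: [0.3, -0.6, -1.3]
opening: 0.0202
grasp_force: 78.1
```

play_rows --targets '[0,0,-0.006,0,0,0,-0.012,0,0,0,-0.018,0,0,0,-0.02,0,0,0,-0.02,0]'

```text
clock: 8.27
tool_pos: [0.6352, 0.2511, 0.197]
tcp_rot: [0.577, 0.817, 0.0, 0.0]
contact_force: [0.1, -0.2, -1.0]
opening: 0.0205
grasp_force: 78.1
```

```bash
python3 - <<'E'
from h import *
s=ctrl.get_state();p=s['tool_pos'];print(p,s['contact_force'])
C=np.array([.599,.258]);o=p[:2]-C;r0=np.hypot(*o);a0=np.arctan2(o[1],o[0]);print(r0,np.degrees(a0))
for k in range(1,19):
    r=.035+(.031-.035)*min(k/3,1); a=a0+k*2*np.pi/18
    print(np.round((r*np.array([np.cos(a),np.sin(a)])-o)/.25,3),end=' ')
E
```

```text
[0.63517711 0.25111514 0.19695849] [ 0.13874438 -0.18939501 -0.98875228]
0.036826414557650095 -10.775100141365211
[-0.012  0.049] [-0.032  0.091] [-0.064  0.121] [-0.101  0.143] [-0.143  0.152] [-0.186  0.145] [-0.223  0.124] [-0.251  0.091] [-0.267  0.051] [-0.267  0.008] [-0.253 -0.033] [-0.226 -0.066] [-0.189 -0.088] [-0.146 -0.096] [-0.104 -0.09 ] [-0.066 -0.069] [-0.038 -0.036] [-0.023  0.004]
```

Foot about 4 mm above the floor with no contact. First full turn.

play_rows --targets '[-0.012,0.05,0,0,-0.032,0.09,0,0,-0.064,0.12,0,0,-0.1,0.143,0,0,-0.143,0.152,0,0,-0.186,0.145,0,0,-0.223,0.124,0,0,-0.25,0.09,0,0,-0.267,0.05,0,0,-0.267,0.008,0,0,-0.253,-0.033,0,0,-0.226,-0.066,0,0,-0.19,-0.088,0,0,-0.146,-0.096,0,0,-0.104,-0.09,0,0,-0.066,-0.07,0,0,-0.038,-0.036,0,0,-0.023,0.004,0,0]'

```text
clock: 9.77
tool_pos: [0.6308, 0.2491, 0.1957]
tcp_rot: [0.578, 0.816, -0.002, 0.001]
contact_force: [0.4, -0.6, -0.7]
opening: 0.0199
grasp_force: 78.4
```

```bash
python3 - <<'E'
from h import *
s=ctrl.get_state();p=s['tool_pos'];print(p,s['contact_force'],s['wrist_torque'])
C=np.array([.599,.258]);o=p[:2]-C;print(o)
t=save('top','t4.png');crop('t4.png','t4.png',175,170,245,250,7)
E
```

```text
[0.63080416 0.24911503 0.19565955] [ 0.37249029 -0.59924959 -0.72376244] [-0.16107493  0.02201765 -0.00679322]
[ 0.03180416 -0.00888497]
```

View pics/t4.png

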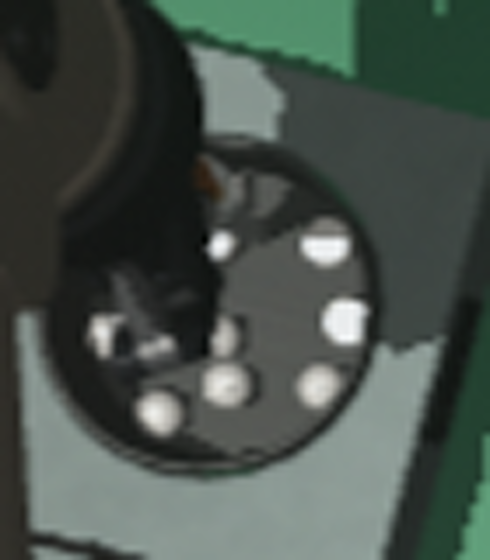

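The crop shows a ball on the right at (320,385) and slugs at (325,240) and (345,320). The arm hides part of the left side, so I'll keep turning.

play_rows --targets '[0.004,0.043,0,0,-0.008,0.084,0,0,-0.032,0.12,0,0,-0.068,0.144,0,0,-0.109,0.155,0,0,-0.152,0.152,0,0,-0.191,0.134,0,0,-0.222,0.103,0,0,-0.24,0.064,0,0,-0.243,0.021,0,0,-0.232,-0.02,0,0,-0.208,-0.056,0,0,-0.172,-0.08,0,0,-0.131,-0.091,0,0,-0.088,-0.088,0,0,-0.049,-0.07,0,0,-0.018,-0.039,0,0,0,0,0,0]'

```text
clock: 11.32
tool_pos: [0.6307, 0.2516, 0.1961]
tcp_rot: [0.577, 0.817, -0.001, 0.0]
contact_force: [-0.4, -0.4, -0.5]
opening: 0.02
grasp_force: 78.7
```

play_rows --targets '[-0.02,0.041,0,0,-0.04,0.069,0,0,-0.058,0.094,0,0,-0.083,0.112,0,0,-0.112,0.12,0,0,-0.143,0.117,0,0,-0.17,0.104,0,0,-0.192,0.082,0,0,-0.205,0.055,0,0,-0.208,0.024,0,0,-0.2,-0.005,0,0,-0.182,-0.03,0,0,-0.157,-0.048,0,0,-0.128,-0.056,0,0,-0.097,-0.053,0,0,-0.06,-0.048,0,0,-0.025,-0.028,0,0,0,0,0,0]'

```text
clock: 12.82
tool_pos: [0.6284, 0.2527, 0.1964]
tcp_rot: [0.577, 0.817, -0.002, -0.002]
contact_force: [-8.8, -1.1, 3.8]
opening: 0.0203
grasp_force: 79.9
```

play_rows --targets '[0.004,0.043,0,0,-0.008,0.084,0,0,-0.032,0.12,0,0,-0.068,0.144,0,0,-0.109,0.155,0,0,-0.152,0.152,0,0,-0.191,0.134,0,0,-0.222,0.103,0,0,-0.24,0.064,0,0,-0.243,0.021,0,0,-0.232,-0.02,0,0,-0.208,-0.056,0,0,-0.172,-0.08,0,0,-0.131,-0.091,0,0,-0.088,-0.088,0,0,-0.049,-0.07,0,0,-0.018,-0.039,0,0,0,0,0,0,0,0,0,0]'

```text
clock: 14.4
tool_pos: [0.6287, 0.2548, 0.1953]
tcp_rot: [0.576, 0.818, -0.001, -0.002]
contact_force: [-3.7, 2.1, 0.6]
opening: 0.0201
grasp_force: 79.1
```

```bash
python3 - <<'E'
from h import *
s=ctrl.get_state();p=s['tool_pos'];print(p,s['contact_force'],p[:2]-[.599,.258])
t=save('top','t5.png');a=save('scene','s5.png')
A=cv2.resize(cv2.imread('pics/raw_t5.png')[170:250,175:250],None,fx=5,fy=5,interpolation=cv2.INTER_CUBIC)
u,v=map(int,proj('scene',[.599,.258,.06]));print(u,v)
B=cv2.resize(cv2.imread('pics/raw_s5.png')[v-40:v+40,u-42:u+42],None,fx=5,fy=5,interpolation=cv2.INTER_CUBIC)
cv2.imwrite('pics/c5.png',np.hstack([A,B]))
E
```

```text
[0.62872616 0.25484275 0.1952603 ] [-3.66150518  2.07762963  0.62082598] [ 0.02972616 -0.00315725]
432 232
```

View pics/c5.png

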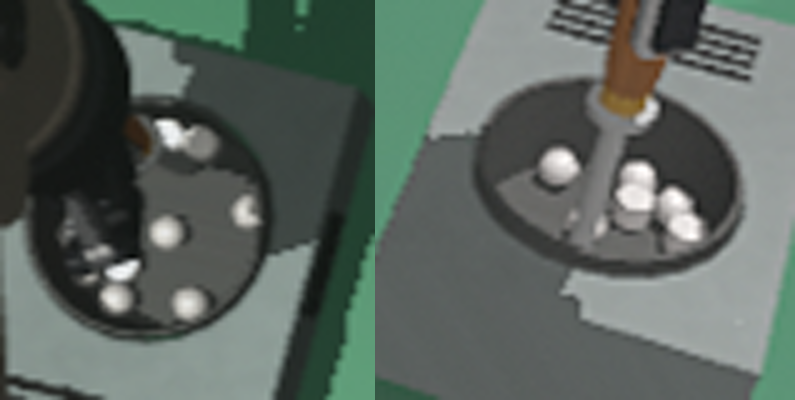

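Four turns are done. I'll lift straight out, move aside and check the mix with a clear view.

play_rows --targets '[0,0,0.04,0,0,0,0.1,0,0,0,0.2,0,0,0,0.32,0,0,0,0.44,0,0,0,0.56,0,0,0,0.68,0,0,0,0.76,0,0,0,0.8,0,0,0,0.8,0]'

```text
clock: 15.33
tool_pos: [0.6316, 0.2503, 0.4007]
tcp_rot: [0.578, 0.816, 0.003, 0.003]
contact_force: [0.4, 0.4, -0.2]
opening: 0.0201
grasp_force: 78.8
```

play_rows --targets '[-0.02,-0.06,0,0,-0.04,-0.18,0,0,-0.08,-0.32,0,0,-0.12,-0.46,0,0,-0.15,-0.6,0,0,-0.18,-0.74,0,0,-0.2,-0.86,0,0,-0.22,-0.96,0,0,-0.22,-1,0,0,-0.22,-1,0,0]'

```text
clock: 16.17
tool_pos: [0.5737, -0.002, 0.3961]
tcp_rot: [0.579, 0.815, -0.001, 0.0]
contact_force: [-0.0, -0.3, -1.5]
opening: 0.0196
grasp_force: 78.8
```

```bash
python3 - <<'E'
from h import *
s=ctrl.get_state();p=s['tool_pos'];print(p,s['contact_force'])
t=save('top','t6.png');a=save('scene','s6.png')
A=cv2.resize(cv2.imread('pics/raw_t6.png')[180:245,175:240],None,fx=6,fy=6,interpolation=cv2.INTER_CUBIC)
B=cv2.resize(cv2.imread('pics/raw_s6.png')[199:264,399:464],None,fx=6,fy=6,interpolation=cv2.INTER_CUBIC)
C=np.array([.599,.258]);th=np.radians(-13.9);u=np.array([np.cos(th),np.sin(th)])
for I,cam,x0,y0 in((A,'top',175,180),(B,'scene',399,199)):
    q=[tuple(int(6*(a-b)) for a,b in zip(proj(cam,[*(C+k*u),.046]),(x0,y0))) for k in(-.048,.048)];cv2.line(I,*q,(0,0,255),1)
cv2.imwrite('pics/c6.png',np.hstack([A,B]))
E
```

```text
[ 0.57374963 -0.00203425  0.39614288] [-0.03673836 -0.34449649 -1.52611638]
```

View pics/c6.png

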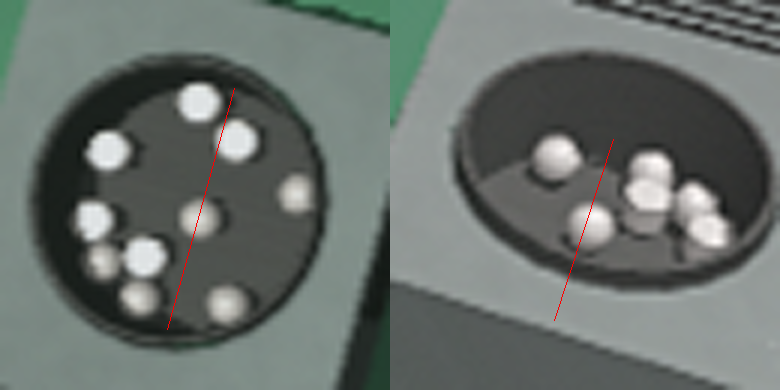

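In the clear top crop all ten pellets are in the pot. The left side has four slugs, at (200,103), (108,150), (95,218) and (145,257), and two balls, at (103,262) and (138,298). The right side has two balls, at (297,193) and (227,305), but the slug at (237,140) is only marginally over the line. I'll go back in and stir more so that slugs go clearly to the right.

```bash
python3 - <<'E'
from h import *
np.set_printoptions(precision=1,suppress=True)
C=np.array([.599,.258]);W={}
for n,u,v in[('s',200,103),('s',237,140),('s',108,150),('s',95,218),('s',145,257),('b',103,262),('b',138,298),('b',297,193),('b',227,305),('b',200,218)]:
    w=at_z('top',u/6+175,v/6+180,.052)[:2]-C;W[u,v]=w;print(n,w*1e3,np.hypot(*w)*1e3,np.degrees(np.arctan2(w[1],w[0])))
P=np.array(list(W.values()))
for r in(.033,.036,.039):
  for a in range(15,50,5):
    e=r*np.array([np.cos(np.radians(a)),np.sin(np.radians(a))]);print(r,a,np.sort(np.hypot(*(P-e).T)*1e3)[:2])
s=ctrl.get_state();print(s['tool_pos'])
E
```

```text
s [40.2  0.5] 40.24223236886284 0.6956420722946237
s [ 26.1 -14.1] 29.657191183723768 -28.416775284258378
s [21.7 35.1] 41.29895810891339 58.23195755679068
s [-4.4 39.2] 39.434465104780415 96.4702990880844
s [-19.2  19.6] 27.463259570050543 134.37049817933624
b [-21.3  35.6] 41.43256981035968 120.87631765360432
b [-34.9  21.8] 41.13254422886179 148.0204949420205
b [  5.9 -37.7] 38.109220788784604 -81.11573031302416
b [-37.3 -12.2] 39.19555284046016 -161.92224822170172
b [-4.1 -0.9] 4.1604326870735635 -167.9598761127878
0.033 15 [11.6 23.4]
0.033 20 [14.2 25.6]
0.033 25 [17.  22.7]
0.033 30 [19.8 19.8]
0.033 35 [17.  22.7]
0.033 40 [14.3 25.6]
0.033 45 [11.9 28.4]
0.036 15 [10.4 25. ]
0.036 20 [13.5 25.8]
0.036 25 [16.6 22.7]
0.036 30 [19.5 19.7]
0.036 35 [16.4 22.8]
0.036 40 [13.3 26. ]
0.036 45 [10.3 29. ]
0.039 15 [ 9.9 26.8]
0.039 20 [13.3 26.4]
0.039 25 [16.7 23.1]
0.039 30 [19.7 20.1]
0.039 35 [16.3 23.4]
0.039 40 [12.9 26.7]
0.039 45 [ 9.5 29.9]
[0.6 0.  0.4]
```

play_rows --targets '[0.02,0.06,0,0,0.05,0.18,0,0,0.08,0.32,0,0,0.12,0.46,0,0,0.15,0.6,0,0,0.18,0.74,0,0,0.2,0.86,0,0,0.22,0.96,0,0,0.22,1,0,0,0.22,1,0,0]'

```text
clock: 17.1
tool_pos: [0.628, 0.2593, 0.3946]
tcp_rot: [0.573, 0.82, -0.0, -0.001]
contact_force: [-0.4, 0.5, -1.1]
opening: 0.0201
grasp_force: 78.8
```

play_rows --targets '[0,0.05,-0.02,0,0,0.1,-0.1,0,0,0.11,-0.2,0,0,0.11,-0.3,0,0,0.11,-0.38,0,0,0.11,-0.44,0,0,0.11,-0.46,0,0,0.11,-0.46,0]'

```text
clock: 17.77
tool_pos: [0.6287, 0.2783, 0.2805]
tcp_rot: [0.577, 0.816, -0.001, -0.001]
contact_force: [0.0, -0.3, -0.6]
opening: 0.0203
grasp_force: 78.8
```

play_rows --targets '[0,-0.01,-0.05,0,0,-0.01,-0.12,0,0,-0.01,-0.19,0,0,-0.01,-0.25,0,0,-0.01,-0.29,0,0,-0.01,-0.32,0,0,-0.01,-0.338,0,0,-0.01,-0.338,0,0,-0.01,-0.338,0]'

```text
clock: 18.52
tool_pos: [0.6299, 0.2771, 0.198]
tcp_rot: [0.577, 0.817, 0.001, 0.0]
contact_force: [0.0, 0.2, -0.6]
opening: 0.0201
grasp_force: 78.8
```

play_rows --targets '[0.012,-0.026,-0.006,0,0.019,-0.05,-0.006,0,0.02,-0.076,-0.006,0,0.019,-0.1,-0.006,0,0.012,-0.126,-0.006,0,0.002,-0.15,-0.006,0,-0.013,-0.17,-0.006,0,-0.031,-0.187,-0.006,0,-0.042,-0.195,-0.006,0,-0.042,-0.195,-0.006,0,-0.042,-0.195,-0.006,0]'

```text
clock: 19.43
tool_pos: [0.619, 0.2286, 0.1963]
tcp_rot: [0.577, 0.817, 0.001, 0.0]
contact_force: [-0.9, 2.9, -0.1]
opening: 0.0202
grasp_force: 78.8
```

play_rows --targets '[0,0,0.04,0,0,0,0.1,0,0,0,0.2,0,0,0,0.32,0,0,0,0.44,0,0,0,0.56,0,0,0,0.68,0,0,0,0.76,0,0,0,0.8,0,0,0,0.8,0]'

```text
clock: 20.27
tool_pos: [0.6206, 0.2265, 0.399]
tcp_rot: [0.577, 0.816, 0.001, 0.003]
contact_force: [-0.3, -0.4, 0.2]
opening: 0.0203
grasp_force: 78.8
```

play_rows --targets '[-0.01,-0.06,0,0,-0.02,-0.18,0,0,-0.05,-0.32,0,0,-0.08,-0.46,0,0,-0.1,-0.6,0,0,-0.13,-0.74,0,0,-0.15,-0.86,0,0,-0.16,-0.96,0,0,-0.16,-1,0,0,-0.16,-1,0,0]'

```text
clock: 21.1
tool_pos: [0.5774, -0.0261, 0.3946]
tcp_rot: [0.579, 0.815, -0.001, -0.0]
contact_force: [1.3, 0.2, -1.1]
opening: 0.0204
grasp_force: 78.7
```

```bash
python3 - <<'E'
from h import *
s=ctrl.get_state();p=s['tool_pos'];print(p,s['contact_force'])
t=save('top','t7.png');a=save('scene','s7.png')
A=cv2.resize(cv2.imread('pics/raw_t7.png')[180:245,175:240],None,fx=6,fy=6,interpolation=cv2.INTER_CUBIC)
C=np.array([.599,.258]);th=np.radians(-13.9);u=np.array([np.cos(th),np.sin(th)])
q=[tuple(int(6*(a-b)) for a,b in zip(proj('top',[*(C+k*u),.046]),(175,180))) for k in(-.048,.048)];cv2.line(A,*q,(0,0,255),1)
f,_=0,0
f=proj('scene',p-np.array([0,0,.155]));print('foot pred',f);x0,y0=int(f[0])-32,int(f[1])-45
B=cv2.resize(cv2.imread('pics/raw_s7.png')[y0:y0+65,x0:x0+65],None,fx=6,fy=6,interpolation=cv2.INTER_CUBIC);print(x0,y0)
cv2.imwrite('pics/c7.png',np.hstack([A,B]))
E
```

```text
[ 0.57738686 -0.02611396  0.39462738] [ 1.28255341  0.20138237 -1.05940677]
foot pred [np.float64(299.9119122775501), np.float64(141.96872687213238)]
267 96
```

View pics/c7.png

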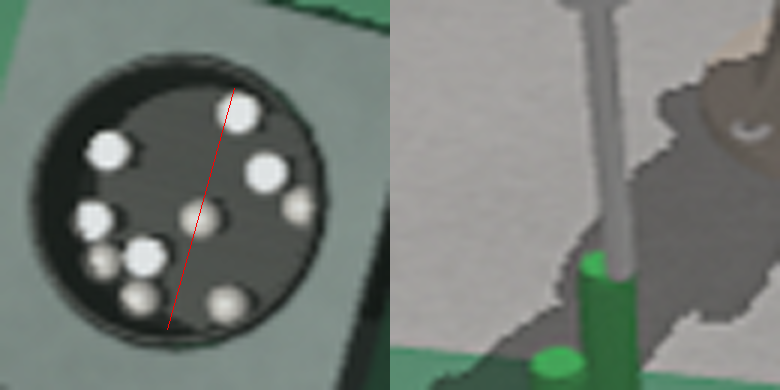

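The mix is now right. In the top crop slugs are clearly right at (267,173) and just right at (237,112), with balls right at (297,208) and (227,305). Three slugs and two balls are on the left, and all ten are in the pot. The foot shows at scene (305,142) against a prediction of (300,142), so I'll check the rod's tilt over the rack before hanging it.

play_rows --targets '[-0.02,-0.06,0,0,-0.06,-0.18,0,0,-0.1,-0.32,0,0,-0.14,-0.44,0,0,-0.157,-0.5,0,0,-0.157,-0.515,0,0,-0.157,-0.515,0,0,-0.157,-0.515,0,0,-0.157,-0.515,0,0]'

```text
clock: 21.95
tool_pos: [0.5407, -0.1475, 0.3954]
tcp_rot: [0.575, 0.818, 0.0, -0.0]
contact_force: [0.6, -0.4, -0.9]
opening: 0.02
grasp_force: 78.7
```

```bash
python3 - <<'E'
from h import *
a=save('scene','s8.png');s=ctrl.get_state();p=s['tool_pos'];print(p,s['contact_force'])
for dz in(.155,.055,.02):print(dz,proj('scene',p-np.array([0,0,dz])))
A=cv2.imread('pics/raw_s8.png');B=cv2.imread('pics/raw_s2.png')
for n,I in(('s2',B),('s8',A)):
    g=I[90:130,215:275].astype(int)
    # rod column centre by darkness relative to row median
    for r in(6,14,22,30):
        d=np.median(g[r].mean(1))-g[r].mean(1);d=np.where(d>25,d,0);print(n,90+r,215+(d*np.arange(60)).sum()/max(d.sum(),1),d.astype(int)[d>0])
E
```

```text
[ 0.54059006 -0.14780046  0.39540829] [-0.6973641   0.16249112 -0.92092874]
0.155 [np.float64(246.75041405707884), np.float64(126.64419510223034)]
0.055 [np.float64(238.84699547122864), np.float64(80.00274346507358)]
0.02 [np.float64(235.71617563445986), np.float64(61.526437241999815)]
s2 96 239.89291598023064 [45 38 39 51 28]
s2 104 240.95357142857142 [35 39 39 40 30]
s2 112 242.13126079447323 [29 43 37 37 44]
s2 120 243.49466950959487 [39 39 37 40]
s8 96 244.24878048780488 [29 42 36 40 55]
s8 104 245.92045454545456 [34 39 35 35 29]
s8 112 247.4427645788337 [43 37 34 38]
s8 120 248.8795620437956 [38 42 35 37 29]
```

play_rows --targets '[-0.004,-0.039,-0.05,0,-0.004,-0.039,-0.15,0,-0.004,-0.039,-0.25,0,-0.004,-0.039,-0.33,0,-0.004,-0.039,-0.38,0,-0.004,-0.039,-0.38,0,-0.004,-0.039,-0.38,0]'

```text
clock: 22.58
tool_pos: [0.5382, -0.16, 0.2999]
tcp_rot: [0.576, 0.817, -0.001, -0.001]
contact_force: [0.2, -1.2, -0.2]
opening: 0.02
grasp_force: 78.8
```

```bash
python3 - <<'E'
from h import *
a=save('scene','s9.png');t=save('top','t9.png');s=ctrl.get_state();p=s['tool_pos'];print(p,s['contact_force'])
for dz in(.155,.055,.02):print(dz,proj('scene',p-np.array([0,0,dz])))
A=cv2.resize(cv2.imread('pics/raw_s9.png')[95:215,180:300],None,fx=5,fy=5,interpolation=cv2.INTER_CUBIC)
cv2.imwrite('pics/c9.png',A)
E
```

```text
[ 0.53923509 -0.16043409  0.30162787] [ 0.35949044 -0.24282881 -1.09047789]
0.155 [np.float64(247.82976372477884), np.float64(162.70233253513993)]
0.055 [np.float64(240.68896852906522), np.float64(123.12704813561498)]
0.02 [np.float64(237.88902122447757), np.float64(107.60934907749701)]
```

View pics/c9.png

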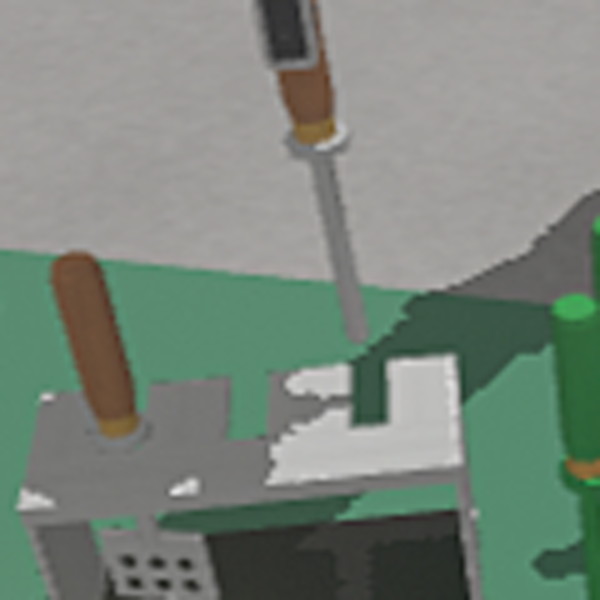

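The slot shows in the crop from (371,358) at its open end to (369,424) at its closed end, and the foot is at (358,340). I'll work out where the foot lands relative to the slot.

```bash
python3 - <<'E'
from h import *
S=lambda x,y,z:at_z('scene',x/5+180,y/5+95,z)
u=np.radians(19.2);ux=np.array([np.cos(u),np.sin(u)]);uy=np.array([-ux[1],ux[0]])
o=S(371,358,.115);c=S(369,424,.115);print(o,c,np.linalg.norm(c-o),np.degrees(np.arctan2(*(c-o)[[1,0]])))
m=(o+c)[:2]/2
for n,q in dict(foot=S(358,337,.150),collar=S(318,143,.150+.097)).items():
    d=q[:2]-m;print(n,q,'along',d@ux*1e3,'lat',d@uy*1e3)
d=np.array([.5390,-.1602])-m;print('tcp',d@ux*1e3,d@uy*1e3)
E
```

```text
[ 0.51032689 -0.15976057  0.115     ] [ 0.55845089 -0.14444038  0.115     ] 0.050503737221071904 17.658789160766727
foot [ 0.54110001 -0.15044251  0.15      ] along 6.883073596332368 lat -0.6413176587586112
collar [ 0.54066812 -0.153543    0.247     ] along 5.4555589101397315 lat -3.427318163579331
tcp 1.6909627469502488 -9.165441784541665
```

play_rows --targets '[-0.003,0.008,-0.02,0,-0.003,0.008,-0.06,0,-0.003,0.008,-0.12,0,-0.003,0.008,-0.19,0,-0.003,0.008,-0.26,0,-0.003,0.008,-0.33,0,-0.003,0.008,-0.38,0,-0.003,0.008,-0.41,0,-0.003,0.008,-0.41,0,-0.003,0.008,-0.41,0]'

```text
clock: 23.52
tool_pos: [0.5381, -0.1583, 0.1985]
tcp_rot: [0.577, 0.817, -0.0, 0.0]
contact_force: [-0.2, -1.0, -0.5]
opening: 0.0201
grasp_force: 78.8
```

No contact. Lowering onto the plate.

play_rows --targets '[0,0,-0.03,0,0,0,-0.06,0,0,0,-0.08,0,0,0,-0.095,0,0,0,-0.105,0,0,0,-0.105,0,0,0,-0.105,0]'

```text
clock: 24.1
tool_pos: [0.5379, -0.1582, 0.1721]
tcp_rot: [0.577, 0.817, 0.0, 0.0]
contact_force: [0.4, -0.0, -0.4]
opening: 0.02
grasp_force: 78.8
```

play_rows --targets '[0,0,-0.004,0,0,0,-0.008,0,0,0,-0.012,0,0,0,-0.012,0,0,0,-0.012,0]'

```text
clock: 24.52
tool_pos: [0.5382, -0.1583, 0.1701]
tcp_rot: [0.577, 0.817, 0.0, 0.0]
contact_force: [-1.7, 0.7, 5.7]
opening: 0.0201
grasp_force: 79.7
```

Seated with a light contact of about 6 N. Opening the gripper.

play_rows --targets '[0,0,0,0,0,0,0,0,0,0,0,0,0,0,0,0,0,0,0,0,0,0,0,0,0,0,0,0,0,0,0,0,0,0,0,0,0,0,0,0]' --grip -1

```text
clock: 25.35
tool_pos: [0.5379, -0.1581, 0.1691]
tcp_rot: [0.577, 0.817, 0.0, 0.0]
contact_force: [-0.4, -0.2, -0.0]
opening: 0.0854
grasp_force: 0.0
```

play_rows --targets '[0,0,0.04,0,0,0,0.1,0,0,0,0.2,0,0,0,0.3,0,0,0,0.4,0,0,0,0.5,0,0,0,0.6,0,0,0,0.7,0,0,0,0.8,0,0,0,0.8,0]'

```text
clock: 26.18
tool_pos: [0.54, -0.1596, 0.3752]
tcp_rot: [0.577, 0.817, 0.002, 0.005]
contact_force: [0.6, -0.1, 1.2]
opening: 0.0857
grasp_force: 0.0
```

play_rows --targets '[0,0.1,0,0,0,0.25,0,0,0,0.4,0,0,0,0.55,0,0,0,0.7,0,0,0,0.7,0,0,0,0.7,0,0,0,0.7,0,0]'

```text
clock: 26.85
tool_pos: [0.5377, 0.016, 0.3692]
tcp_rot: [0.577, 0.817, -0.0, 0.0]
contact_force: [1.1, -1.0, -0.2]
opening: 0.0849
grasp_force: 0.0
```

```bash
python3 - <<'E'
from h import *
a=save('scene','sA.png');s=ctrl.get_state();print(s['tool_pos'],s['opening'],s['clock'])
I=cv2.imread('pics/raw_sA.png')[120:290,165:490]
cv2.imwrite('pics/cA.png',cv2.resize(I,None,fx=2.46,fy=2.46,interpolation=cv2.INTER_CUBIC))
E
```

```text
[0.53776585 0.01509962 0.36933052] 0.08505252542558675 26.9
```

View pics/cA.png

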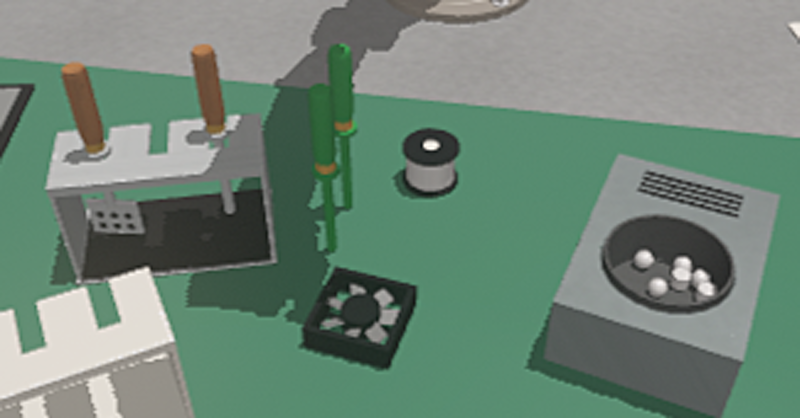

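The stirrer hangs in its slot, with the handle at (208,88) and the rod at (230,195). The skimmer, spool, fan and green look-alikes are untouched, and the pellets are in the pot. I'm handing it in.

```bash
python3 -c "
from station import ctrl
print(ctrl.job_done())"
```

```text
the job is handed in; nothing more can be done
None
```

The job is handed in at about 27 s. I stirred four full turns plus a short corrective sweep, which left balls and slugs on both sides with all ten pellets in the pot. The stirrer hangs back in its original end slot, and the skimmer, spool and fan were not touched.

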